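Find the runout high spot of an eccentric pump shaft in V-blocks

ROBOT

A 6-joint arm with a two-finger parallel gripper is mounted at the origin on the work surface. World frame = base frame: x ahead of the robot, y to its left, z up, the work surface at z = 0. Lengths are in m, angles in rad, forces in N, time in s.
With the tool pointing down it reaches from about 0.25 to 0.775 m from the base axis. Payload 4 kg.
Tool frame: the origin (TCP) lies on the centre line of the jaws, within the pads' length; the fingertips stand 14 mm ahead of it and the grasp point (between the pads) lies 5 mm behind it (robot.tcp_to_tips is the distance from the TCP to the fingertips, in m); z points along the fingers, y is the line along which they close (so a half turn about z gives the same grasp; the last joint's range is limited). The gripper opens to 94 mm and grips with 3 to 60 N. Pads are 16 mm wide; open, the fingers measure 119 mm over their backs; the gripper's body (75 mm by 177 mm) begins 78 mm behind the grasp point.
Start: joints at [1.058, 0.087, 1.371, -0, 1.684, -0.103], TCP at [0.219, 0.504, 0.194] pointing down, gripper open.
Joint ranges: [-3.1, 3.1], [-0.76, 2.03], [0.27, 2.55], [-1.08, 4.22], [0.17, 2.65], [-2.57, 2.57]. Speed limits (rad/s): [2.79, 2.79, 3.14, 3.14, 3.14, 3.14].

INTERFACE

Orientations are given as [roll, pitch, yaw] about the fixed x, y, z axes, in that order (R = Rz(yaw) Ry(pitch) Rx(roll)).
In Python, from bench import robot gives the robot as it stands.
- The arm moves only by the tool carry_out, never from a script. Its argument "increments" is a list of rows, each a list of 3 entries, a list of its own where there are three numbers: the closure in counts, from 0 (fully open) to 255 (shut), then the shift along the tool's x, y, z in mm, then the turn about the tool's z in degrees. In form: [[fingers, [dx, dy, dz], twist], ...]. A call has 1 to 8 rows; each row shifts and turns the commanded pose from where the row before left it, along the tool's axes as they then stand; what a row does not reach is not made up. A row lasts 1/10 s, in which the tool goes at most 50 mm and 8.59 degrees, less where a joint would pass 70% of its speed; a pose out of reach is approached as far as the arm can. A call with a gripper value outside its range is refused whole. The fingers move at their own pace and stop on an object; the grip force is fixed at half the most. Time passes only in rows, so rows that do not move let the fingers close. It gives the time, the measured TCP pose, the force, the opening and the grip force at its end, in the units of the state.
- robot.get_obs(): the state, without advancing time (a new reading comes with each control period).
- robot.snapshot(name): name is "scene" or "top"; returns the picture (384x512x3 uint8, blue, green, red); there is no depth.
- robot.get_calibration(name): a dict with "vfov" (degrees; the focal length in pixels is half the picture's height over the tangent of half this angle, whatever the lens; pixels are square), "cx", "cy" (the principal point, pixels), "T" (4x4, takes a point from camera to world coordinates). Camera axes: x right, y down, z forward; pixel columns grow to the right and rows downward; lengths in m; the calibration is good to about 2 mm. A picture is of the moment at which its call begins. get_calibration takes no time and is no camera call.
- robot.close_job(): hands the job in; it is judged then, once.
The state is a dict: "time": time; "joint_positions": joint angles; "qvel": joint speeds; "joint_torque": joint torques, N m; "tool_pos": TCP position; "ee_rot": TCP orientation; "wrist_force": force on the tool from outside, world axes, zero at the start; "wrist_torque": the same for the moment, N m; "width": finger opening in m; "finger_force": force on a finger pad.
Only numpy, scipy, OpenCV 4.12 (cv2) and the standard library are available. Lean on these libraries where they do the work, as an engineer would, in place of code of your own. Each camera call takes 0.05 s, during which the arm holds its last target. There are 200 camera calls.

TASK

Bring the dial indicator down by its carriage knob until the plunger rests on the shaft's eccentric and is pressed about half-way in. Then turn the shaft gently by its flange studs, letting it stay seated in the V-blocks, to find the eccentric's high spot by the indicator, and leave the high spot under the plunger, with the plunger still resting on it. Never drive the plunger to its stop, and leave the other things on the plate alone.

Things in the scene. Friction and masses are not known exactly. Their poses are not given: they have to be found in the camera images.
- station: Comparator station, one bolted unit fixed on the granite: green cast base 225 x 207 x 20 mm, a pair of grey V-blocks and a steel column 28 mm thick, 270 mm high. Origin on the granite straight below the plunger and the shaft's axis; z up, y along the shaft towards its flange, x towards the column (centre at x = 105 mm). The base spans x -80 to 145, y -125 to 82 mm.
- vees (a point): Point on the shaft's resting axis, 75 mm above the granite, straight below the plunger, midway between the two V-blocks. These are 72 mm wide, 36 mm thick, centred 58 mm to either side in station y, tops 80 mm above the granite; their V faces are oiled.
- carriage: Green carriage that slides up and down the column, stiffly: it stays where it is left (about 6 N moves it down, 13 N up). Origin at the lower end of the stem of the indicator it carries, straight above the shaft's axis; axes as the station's. Its lowest position (origin 96 mm above the granite) is too low: there the plunger is on its stop.
- dial (a point): Centre of the dial's face, 46 mm above the carriage's origin: back-plunger dial indicator, 58 mm round, 24 mm thick, white face up. Its black needle shows how far the plunger is in: seen from above it turns clockwise, 300 degrees for 25 mm, from a start 30 degrees clockwise of the direction to the column.
- knob (a point): Middle of the upright black knob, 24 mm round and 34 mm tall, by which the carriage is lowered or raised. It stands on the end of a 12 mm rod at the carriage's -y side (station x = 105, y = -105 mm); this point is 17 mm above its foot and 23 mm above the carriage's origin. Free room on all its sides.
- plunger (a joint): How far the indicator's plunger is pushed in, m: 0 fully out, 0.025 its hard stop. A light spring pushes it out, about 0.6 N at 0 and 1.3 N at 0.025.
- tip (a point): Lowest point of the plunger's 6 mm ball tip; with the plunger fully out it is 28 mm below the carriage's origin. Resting on the eccentric, it is at the height of the eccentric's surface (within 0.4 mm).
- shaft: Loose steel pump shaft, 1 kg, lying on its 28 mm journals. Origin on the journal axis, below the plunger; x along the axis to the flange (station +y): turning changes its roll. In the middle (x -22 to 22 mm) an eccentric, 44 mm in diameter, set 4 mm off the axis in a direction this pose does not show: its top is 93 (low spot up) to 101 mm (high spot up) above the granite.
- studs (a point): Point on the shaft's axis at x = 112 mm, amid the four 10 mm thick studs by which to turn it. They stand out parallel to the axis from the 92 mm flange (x 86 to 96 mm) to x = 127 mm, on a 34 mm radius, at 45, 135, 225, 315 degrees about the shaft's x from its y towards its z. 1 to 2 N on a stud turns the shaft; it stays where left. Free room above and beyond.
- stirrup: Bystander: black steel V-block stirrup, 78 x 30 x 12 mm, lying on the station's base. Origin under its centre.
- ring_s: Bystander: black setting ring, 32 mm wide, 16 mm high, on the station's base. Origin under its centre.
- ring_m: Bystander: black setting ring, 42 mm wide, 20 mm high, on the granite. Origin under its centre.
- ring_l: Bystander: black setting ring, 54 mm wide, 26 mm high, on the granite. Origin under its centre.
- gauge_block: Bystander: steel gauge block 35 x 50 x 12 mm, on the granite. Origin under its centre.
- mandrel: Bystander: upright steel mandrel, 44 mm wide foot, 115 mm high, on the granite. Origin under its centre.
- square: Bystander: engineer's square, stock 100 x 18 x 18 mm, blade 130 mm long, on the granite. Origin under the stock's centre.

How it is judged:
By the outcome, as a careful person would: the job done as asked, in the order asked, and still so for the second after the job is handed in, with the robot touching nothing.
It also fails if it takes over 72 s, if anything falls off the work surface, if the arm or the gripper's body presses on something with over 40 N, if the wrist force passes 120 N, or if a joint passes its speed limit or range.

## Working session

There is one attempt and no reset: what is moved stays moved. The work goes in short steps, Python scripts to look and compute and a tool call to move; the robot and the scene stay as the last step left them, time stands still between calls to the robot, and variables do not carry over. Pictures are saved under pics/ and viewed, at most 10 in all, crops included, and the job is handed in when it is done.

Besides the shell and the picture viewer there is one more tool, called after "Emit:" as name([rows], argument=value, ...), one row to a line, values as JSON. carry_out: Moves the arm, as the interface text tells. Its arguments: {"type":"object","properties":{"increments":{"type":"array","items":{"type":"array"}}},"required":["increments"]}

```bash
mkdir -p pics; ls
python3 - <<'E'
from bench import robot
import cv2,numpy as np
a=robot.snapshot("scene");b=robot.snapshot("top")
cv2.imwrite("pics/s0.png",a);cv2.imwrite("pics/t0.png",b)
for n in("scene","top"):
    c=robot.get_calibration(n);print(n,{k:(v if k!='T' else np.round(v,4).tolist()) for k,v in c.items()})
o=robot.get_obs();print(o, robot.tcp_to_tips)
E
```

```text
pics
scene {'vfov': 49.84889979724805, 'cx': 255.7639457136318, 'cy': 196.3976732993492, 'T': [[-0.7093, 0.5334, -0.4609, 1.0741], [0.7047, 0.5515, -0.4463, 0.4831], [0.0161, -0.6414, -0.7671, 1.0043], [0.0, 0.0, 0.0, 1.0]]}
top {'vfov': 52.56237522006504, 'cx': 261.22176659117, 'cy': 194.0023243236779, 'T': [[-0.0074, -0.9838, 0.1792, 0.3964], [-0.9999, 0.0057, -0.0099, 0.0004], [0.0087, -0.1792, -0.9838, 1.2338], [0.0, 0.0, 0.0, 1.0]]}
{'time': 0.1, 'joint_positions': array([ 1.05794295e+00,  8.78671687e-02,  1.37209146e+00, -2.39848905e-05,
        1.68359147e+00, -1.03079531e-01]), 'qvel': array([-0.00026734, -0.00269155, -0.00306907,  0.00028549, -0.00021045,
        0.00078928]), 'joint_torque': array([ 1.89442493e-03, -3.41253054e+01, -3.03301191e+01,  7.18998956e-02,
        3.04231758e-02, -1.24186763e-04]), 'tool_pos': array([0.2188699 , 0.50401591, 0.19333477]), 'ee_rot': array([-3.13964314e+00, -1.77704668e-04,  2.73181596e+00]), 'wrist_force': array([ 0.21154462,  0.04622215, -0.47028307]), 'wrist_torque': array([ 0.01844585, -0.01524322,  0.02474506]), 'finger_force': 0.0, 'width': 0.09390309366899152} 0.014
```

View pics/s0.png

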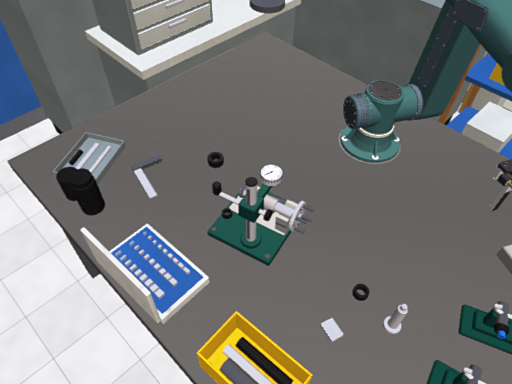

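View pics/t0.png

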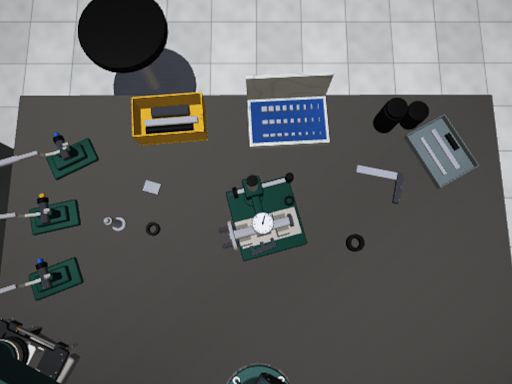

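The scene view shows the station at about (255,215) with a white dial at (271,174). In the top view the dial is at (263,222), the column at (252,185), the knob at (289,177) and the flange at (233,235). Next I'll crop in and measure.

```bash
cat > h.py <<'E'
from bench import robot
import cv2,numpy as np
def cam(n):
    c=robot.get_calibration(n);f=192/np.tan(np.radians(c['vfov']/2));return f,c['cx'],c['cy'],np.array(c['T'])
def ray(n,u,v):
    f,cx,cy,T=cam(n);d=T[:3,:3]@np.array([(u-cx)/f,(v-cy)/f,1]);return T[:3,3],d
def onz(n,u,v,z):
    o,d=ray(n,u,v);return o+d*(z-o[2])/d[2]
def proj(n,p):
    f,cx,cy,T=cam(n);q=T[:3,:3].T@(np.array(p)-T[:3,3]);return np.array([cx+f*q[0]/q[2],cy+f*q[1]/q[2]])
def tri(p,q):
    A=[];b=[]
    M=np.zeros((3,3));r=np.zeros(3)
    for o,d in(ray("top",*p),ray("scene",*q)):
        d=d/np.linalg.norm(d);P=np.eye(3)-np.outer(d,d);M+=P;r+=P@o
    return np.linalg.solve(M,r)
def crop(im,x,y,w,h,s): return cv2.resize(im[y:y+h,x:x+w],None,fx=s,fy=s,interpolation=cv2.INTER_CUBIC)
E
python3 - <<'E'
from h import *
a=cv2.imread("pics/s0.png");b=cv2.imread("pics/t0.png")
A=crop(a,205,150,120,115,5);B=crop(b,210,160,110,115,5)
cv2.imwrite("pics/c0.png",np.hstack([cv2.resize(A,(400,383)),cv2.resize(B,(400,418))[:383]]))
hsv=cv2.cvtColor(b,cv2.COLOR_BGR2HSV)
m=cv2.inRange(hsv,(65,120,20),(95,255,120));m[:160]=0;m[275:]=0;m[:,:210]=0;m[:,320:]=0
pts=cv2.findNonZero(m);r=cv2.minAreaRect(pts);print(r,cv2.boxPoints(r))
for p in cv2.boxPoints(r):print(onz("top",*p,.02))
w=cv2.inRange(hsv,(0,0,200),(180,60,255))
n,l,s,c=cv2.connectedComponentsWithStats(w)
for i in range(1,n):
    if s[i][4]>40 and 210<c[i][0]<320 and 160<c[i][1]<270:print("w",s[i],c[i])
E
```

```text
((264.4615478515625, 214.19229125976562), (77.7950439453125, 65.5162353515625), 74.74488067626953) [[222.62308 185.2846 ]
 [285.83078 168.04614]
 [306.30002 243.09998]
 [243.09232 260.33844]]
[0.64638439 0.11085125 0.02      ]
[ 0.70181466 -0.09156055  0.02      ]
[ 0.46169162 -0.15067512  0.02      ]
[0.41034273 0.04547322 0.02      ]
w [253 213  20  20 307] [262.44299674 222.81107492]
```

View pics/c0.png

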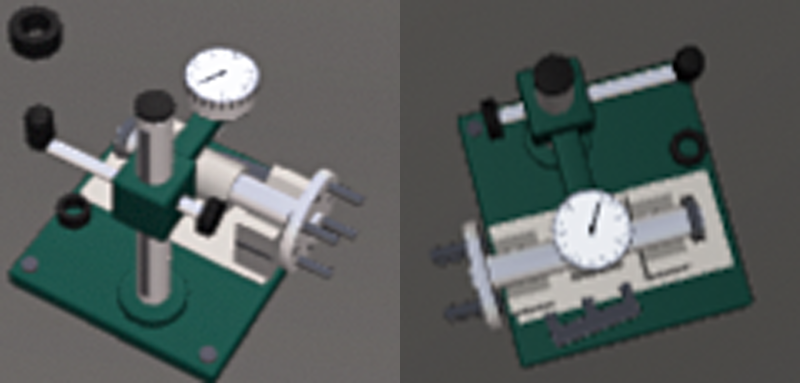

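The crop shows the dial, column, knob and studs clearly. The needle sits near its start. Next I'll triangulate the dial and the knob.

Run:
```python
from h import *
a=cv2.imread("pics/s0.png");b=cv2.imread("pics/t0.png")
hs=cv2.cvtColor(a,cv2.COLOR_BGR2HSV)
m=cv2.inRange(hs,(0,0,190),(180,60,255));n,l,s,c=cv2.connectedComponentsWithStats(m)
for i in range(1,n):
    if s[i][4]>40 and 205<c[i][0]<325 and 150<c[i][1]<265:print("w",s[i],c[i])
def dark(im,box):
    x0,y0,x1,y1=box;m=np.zeros(im.shape[:2],np.uint8);m[y0:y1,x0:x1]=(im[y0:y1,x0:x1].max(2)<42)*255
    n,l,s,c=cv2.connectedComponentsWithStats(m);i=1+np.argmax(s[1:,4]);return s[i],c[i]
ks=dark(a,(205,175,226,202));kt=dark(b,(282,168,300,188));cs=dark(a,(240,172,262,190));ct=dark(b,(240,170,262,192))
print(ks,kt,cs,ct)
print("knob",tri(kt[1],ks[1]))
for t in ((262.4,222.8),):
  for q in ((271.5,173.5),(271.5,172.5)):print("dial",tri(t,q))
print("coltop",onz("top",252.3,181.5,.27), onz("scene",251.5,181.5,.27))
# profile of column top
print(b[176:190,244:262].max(2))
```

```text
w [261 165  21  16 255] [271.18431373 172.14509804]
w [220 192  22  21 142] [231.99295775 201.20422535]
w [264 195  40  30 354] [283.90960452 206.65819209]
w [256 210  32  25 239] [269.86192469 220.30125523]
(array([213, 183,   8,  12,  75], dtype=int32), array([216.33333333, 188.61333333])) (array([285, 173,   9,  11,  71], dtype=int32), array([288.91549296, 177.54929577])) (array([246, 182,  11,   4,  15], dtype=int32), array([250.4, 184.2])) (array([247, 175,  11,  11,  98], dtype=int32), array([251.90816327, 180.23469388]))
knob [ 0.6345625  -0.08772781  0.17982289]
dial [ 0.50603465 -0.01199399  0.20126939]
dial [ 0.50579502 -0.01213329  0.20480625]
coltop [0.6042707  0.01306325 0.27      ] [0.607595   0.01582646 0.27      ]
[[80 79 79 76 55 30 24 26 25 22 22 26 37 60 56 70 81 80]
 [82 81 78 58 27 25 27 26 26 24 24 23 31 57 60 55 82 80]
 [67 65 62 32 28 28 27 26 25 26 26 24 24 41 62 49 73 80]
 [53 55 47 25 27 28 27 27 25 26 25 25 23 32 57 48 58 80]
 [65 66 48 30 29 29 29 27 27 25 24 24 25 30 50 53 51 83]
 [71 71 58 31 30 30 27 28 27 26 26 25 23 27 53 60 52 84]
 [71 72 62 26 31 29 29 28 27 26 25 24 21 28 61 61 47 58]
 [72 71 60 21 27 30 30 28 27 27 24 22 26 46 65 61 47 52]
 [72 70 67 52 28 25 27 29 27 26 22 21 45 68 65 63 52 87]
 [70 70 73 77 58 34 23 18 17 23 37 47 72 75 63 64 54 92]
 [64 70 72 79 82 65 51 50 53 58 70 76 85 74 62 63 57 67]
 [56 71 69 73 85 78 76 77 80 82 83 83 81 72 62 62 59 55]
 [48 70 69 70 76 79 74 74 78 80 82 84 76 68 63 63 62 54]
 [47 65 70 69 71 74 77 76 78 80 83 81 73 64 63 61 64 57]]
```

Emit:
carry_out([
  [0, [0, 0, -20], 7.4],
  [0, [0, 0, -20], 7.4],
  [0, [0, 0, -20], 7.4],
  [0, [0, 0, -20], 7.4],
  [0, [0, 0, -20], 7.4],
  [0, [0, 0, -20], 7.4],
  [0, [0, 0, -20], 7.4],
  [0, [0, 0, 0], 0],
])

```text
time: 0.9
tool_pos: [0.2196, 0.5052, 0.3372]
ee_rot: [3.138, -0.004, 1.828]
wrist_force: [-0.3, 0.5, -0.0]
width: 0.0942
finger_force: 0.0
```

Emit:
carry_out([
  [0, [-42, 15.7, 0], 0],
  [0, [-42, 15.7, 0], 0],
  [0, [-42, 15.7, 0], 0],
  [0, [-42, 15.7, 0], 0],
  [0, [-42, 15.7, 0], 0],
  [0, [-42, 15.7, 0], 0],
  [0, [-42, 15.7, 0], 0],
  [0, [-42, 15.7, 0], 0],
])

```text
time: 1.7
tool_pos: [0.4263, 0.2097, 0.3327]
ee_rot: [-3.14, -0.0, 1.831]
wrist_force: [1.0, 0.3, -0.7]
width: 0.0938
finger_force: 0.0
```

Emit:
carry_out([
  [0, [-42, 15.7, 0], 0],
  [0, [-42, 15.7, 0], 0],
  [0, [-42, 15.7, 0], 0],
  [0, [-42, 15.7, 0], 0],
  [0, [-42, 15.7, 0], 0],
  [0, [-42, 15.7, 0], 0],
  [0, [-42, 15.7, 0], 0],
  [0, [0, 0, 0], 0],
])

```text
time: 2.5
tool_pos: [0.6086, -0.0497, 0.3289]
ee_rot: [-3.135, -0.002, 1.824]
wrist_force: [-0.1, 0.3, -1.2]
width: 0.0943
finger_force: 0.0
```

Emit:
carry_out([
  [0, [-23, 8, 0], 0],
  [0, [-23, 8, 0], 0],
  [0, [0, 0, 25], 0],
  [0, [0, 0, 25], 0],
  [0, [0, 0, 10], 0],
  [0, [0, 0, 0], 0],
  [0, [0, 0, 0], 0],
])

```text
time: 3.2
tool_pos: [0.634, -0.0849, 0.2751]
ee_rot: [3.141, 0.0, 1.829]
wrist_force: [-0.3, -0.2, 0.2]
width: 0.0941
finger_force: 0.0
```

Run:
```python
from h import *
for i in range(3):
    im=robot.snapshot("top" if i else "scene");o=robot.get_obs();print(o['time'],o['tool_pos'],o['ee_rot'],o['wrist_force'])
    cv2.imwrite(f"pics/g{i}.png",im)
a=cv2.imread("pics/g0.png");b=cv2.imread("pics/g1.png")
cv2.imwrite("pics/c1.png",np.hstack([crop(a,180,120,130,120,3),crop(b,225,120,130,120,3)]))
```

```text
3.25 [ 0.63439732 -0.08501362  0.27598396] [3.13941318e+00 9.42926430e-04 1.82889061e+00] [-0.05409768  0.04928614 -0.07045616]
3.3 [ 0.63456928 -0.08516935  0.27635434] [3.13876735e+00 1.35945469e-03 1.82864946e+00] [-0.35065031 -0.18306633  0.40148501]
3.35 [ 0.63461964 -0.08525218  0.27636342] [3.13864841e+00 1.38362328e-03 1.82843580e+00] [ 0.60972813 -0.36254196 -0.08498739]
```

View pics/c1.png

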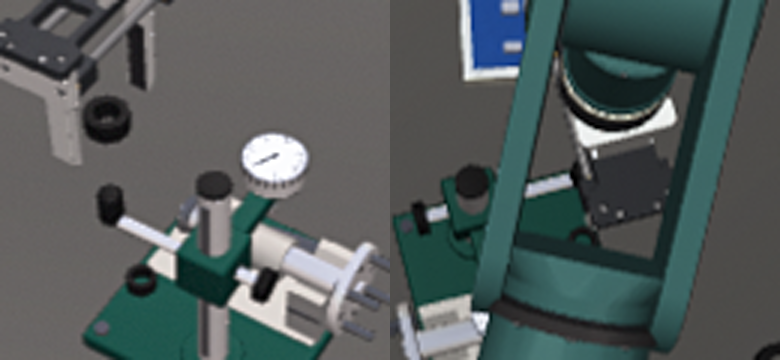

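The scene crop shows the fingers above and on either side of the knob, at crop (110,205). The arm hides the dial in the top view but not in the scene view. I'll descend and grip.

Emit:
carry_out([
  [0, [-2, 0, 20], 0],
  [0, [0, 0, 25], 0],
  [0, [0, 0, 25], 0],
  [0, [0, 0, 20], 0],
  [0, [0, 0, 6], 0],
  [0, [0, 0, 0], 0],
  [0, [0, 0, 0], 0],
])

```text
time: 4.05
tool_pos: [0.6355, -0.0875, 0.1803]
ee_rot: [3.139, 0.001, 1.828]
wrist_force: [0.1, -0.5, -0.3]
width: 0.0937
finger_force: 0.0
```

Emit:
carry_out([
  [100, [0, 0, 0], 0],
  [150, [0, 0, 0], 0],
  [200, [0, 0, 0], 0],
  [255, [0, 0, 0], 0],
  [255, [0, 0, 0], 0],
  [255, [0, 0, 0], 0],
  [255, [0, 0, 0], 0],
])

```text
time: 4.75
tool_pos: [0.6347, -0.0874, 0.1783]
ee_rot: [-3.142, -0.0, 1.828]
wrist_force: [1.4, 0.9, -0.1]
width: 0.0413
finger_force: 0.0
```

Run:
```python
from h import *
a=robot.snapshot("scene");cv2.imwrite("pics/k0.png",a);cv2.imwrite("pics/kc0.png",crop(a,200,120,130,120,5))
o=robot.get_obs();print(o['tool_pos'],o['wrist_force'],o['width'],o['finger_force'])
```

```text
[ 0.63464633 -0.08735902  0.17832048] [ 0.27861044  0.80323641 -0.30439511] 0.0371422770833594 0.0
```

View pics/kc0.png

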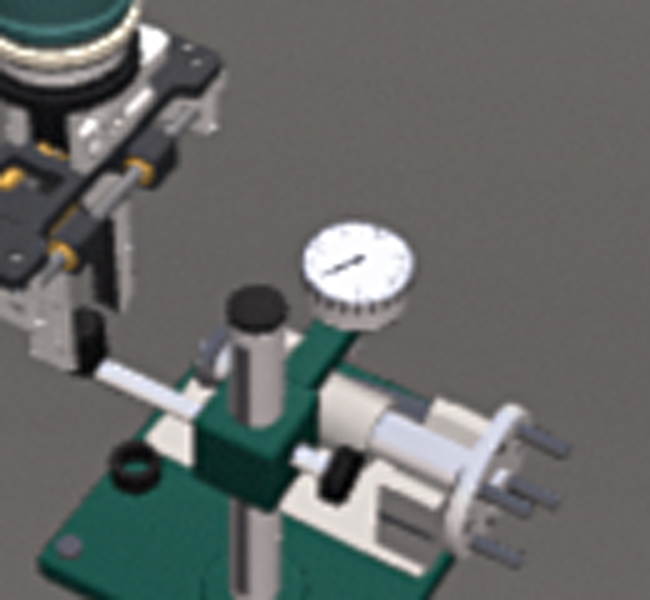

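The knob at crop (90,340) is between the fingers, which are still closing. I'll finish the grip and start lowering.

Emit:
carry_out([
  [255, [0, 0, 0], 0],
  [255, [0, 0, 0], 0],
  [255, [0, 0, 0], 0],
  [255, [0, 0, 0], 0],
  [255, [0, 0, 0], 0],
])

```text
time: 5.3
tool_pos: [0.6351, -0.0873, 0.1784]
ee_rot: [3.141, 0.0, 1.828]
wrist_force: [2.5, 0.3, -1.0]
width: 0.0221
finger_force: 30.0
```

Emit:
carry_out([
  [255, [0, 0, 4], 0],
  [255, [0, 0, 4], 0],
  [255, [0, 0, 4], 0],
  [255, [0, 0, 4], 0],
  [255, [0, 0, 4], 0],
  [255, [0, 0, 4], 0],
  [255, [0, 0, 0], 0],
  [255, [0, 0, 0], 0],
])

```text
time: 6.1
tool_pos: [0.6352, -0.0873, 0.1558]
ee_rot: [3.139, 0.001, 1.828]
wrist_force: [1.3, 1.0, 4.7]
width: 0.0223
finger_force: 30.0
```

```bash
cat >> h.py <<'E'
YAW=np.radians(14.7)
def face(im,n):
    "dial face blob centre"
    hs=cv2.cvtColor(im,cv2.COLOR_BGR2HSV);m=cv2.inRange(hs,(0,0,185),(180,60,255))
    k,l,s,c=cv2.connectedComponentsWithStats(m)
    box=(240,100,300,230) if n=="scene" else (235,190,290,250)
    L=[i for i in range(1,k) if box[0]<c[i][0]<box[2] and box[1]<c[i][1]<box[3] and s[i][4]>100 and s[i][2]<26]
    return [(s[i],c[i]) for i in L]
def needle(im,n,ctr,S=161):
    "rectify the dial face (world point ctr) to station axes: x_station up, y_station left; return angle clockwise from column, plunger mm"
    R=.026;c,s=np.cos(YAW),np.sin(YAW);W=[]
    for a,b in((1,1),(1,-1),(-1,-1),(-1,1)):
        W.append(proj(n,ctr+R*np.array([a*c-b*s,a*s+b*c,0])))
    M=cv2.getPerspectiveTransform(np.float32(W),np.float32([[0,0],[S,0],[S,S],[0,S]]))
    r=cv2.warpPerspective(im,M,(S,S),flags=cv2.INTER_CUBIC)
    g=r.max(2).astype(float);h=S/2;rr=np.linspace(.12,.62,25)*h
    th=np.arange(0,360,1.);T=np.radians(th)[:,None]
    x=h+rr*np.sin(T);y=h-rr*np.cos(T)
    v=cv2.remap(g.astype(np.float32),x.astype(np.float32),y.astype(np.float32),1).mean(1)
    v=cv2.GaussianBlur(np.tile(v,3)[None],(0,0),3)[0][360:720]
    i=v.argmin();w=np.clip(np.median(v)-v,0,None);d=(th-th[i]+180)%360-180;w=np.where(abs(d)<30,w,0)
    ang=th[i]+(w*d).sum()/w.sum();return ang,(ang-30)%360/12,r
E
cat > rd.py <<'E'
import sys
from h import *
tag=sys.argv[1];o=robot.get_obs()
for n in ("scene","top"):
    im=robot.snapshot(n);cv2.imwrite(f"pics/{tag}_{n}.png",im)
    F=face(im,n)
    for s,c in F:
        z=float(sys.argv[2]);p=onz(n,*(s[:2]+s[2:4]/2-.5),z);a,mm,r=needle(im,n,p);print(n,s,np.round(p,4),"ang %.1f in %.2f"%(a,mm));cv2.imwrite(f"pics/{tag}_{n}_r.png",r)
print(o['time'],o['tool_pos'].round(4),o['wrist_force'].round(1),o['width'],o['finger_force'])
E
python3 rd.py a .179
python3 - <<'E'
from h import *
for n in("s0","t0"):
    im=cv2.imread(f"pics/{n}.png");k="scene" if n=="s0" else "top"
    for s,c in face(im,k):
        p=onz(k,*(s[:2]+s[2:4]/2-.5),.203);a,mm,r=needle(im,k,p);print(n,s,c,p,a,mm);cv2.imwrite(f"pics/r_{n}.png",r)
cv2.imwrite("pics/rr.png",np.hstack([cv2.imread("pics/r_s0.png"),cv2.imread("pics/r_t0.png"),cv2.imread("pics/a_scene_r.png")]))
E
```

```text
scene [261 171  21  15 251] [ 0.5029 -0.0145  0.179 ] ang 47.4 in 1.45
6.1 [ 0.6352 -0.0873  0.1558] [1.3 1.  4.7] 0.022262063343636014 30.005080718547106
s0 [261 165  21  16 257] [271.14396887 172.12451362] [ 0.50520473 -0.01376244  0.203     ] 48.91789082500406 1.5764909020836715[ WARN:0@0.026] global loadsave.cpp:275 findDecoder imread_('pics/r_t0.png'): can't open/read file: check file path/integrity
Traceback (most recent call last):
ValueError: all the input arrays must have same number of dimensions, but the array at index 0 has 3 dimension(s) and the array at index 1 has 1 dimension(s)
```

```bash
sed -i 's/(0,0,185)/(0,0,200 if n=="top" else 185)/' h.py
python3 - <<'E'
from h import *
R=[]
for n,k,z in(("s0","scene",.203),("t0","top",.203),("a_scene","scene",.179)):
    im=cv2.imread(f"pics/{n}.png")
    for p in [onz(k,*(s[:2]+s[2:4]/2-.5),z) for s,c in face(im,k)][:1]+[np.array([.506,-.0125,z])]:
        a,mm,r=needle(im,k,p);print(n,p.round(4),round(a,1),round(mm,2));R.append(r)
cv2.imwrite("pics/rr.png",cv2.resize(np.vstack([np.hstack(R[::2]),np.hstack(R[1::2])]),None,fx=1.5,fy=1.5))
E
```

```text
s0 [ 0.5052 -0.0138  0.203 ] 48.9 1.58
s0 [ 0.506  -0.0125  0.203 ] 57.1 2.26
t0 [ 0.5071 -0.0128  0.203 ] 27.6 29.8
t0 [ 0.506  -0.0125  0.203 ] 27.7 29.81
a_scene [ 0.5029 -0.0145  0.179 ] 47.4 1.45
a_scene [ 0.506  -0.0125  0.179 ] 62.5 2.71
```

View pics/rr.png

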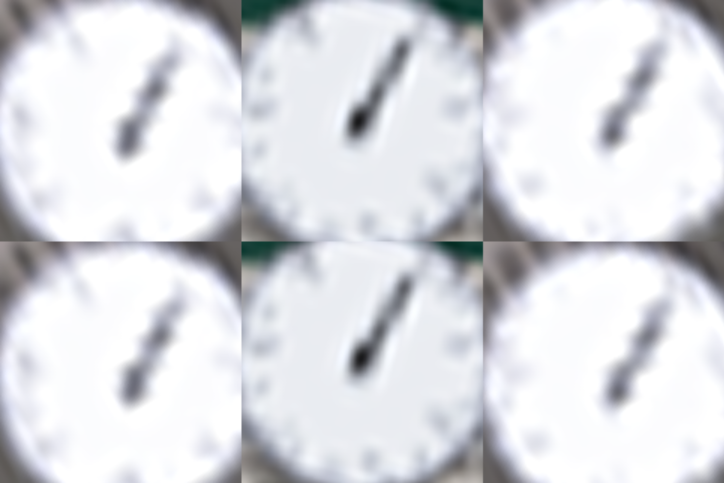

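The rectified faces show the needle from hub to tip, near 28°, which is the zero position. A line fit (PCA) won't depend on where I put the centre, so I'll switch to that.

```bash
python3 - <<'E'
s=open('h.py').read();i=s.index("    g=r.max(2)");s=s[:i]+'''    g=r.max(2).astype(float);y,x=np.mgrid[:S,:S]-S/2;m=np.hypot(x,y)<.72*S/2
    w=np.clip(np.median(g[m])-25-g,0,None)*m
    cx,cy=(w*x).sum()/w.sum(),(w*y).sum()/w.sum();C=np.cov(np.c_[x.ravel(),y.ravel()].T,aweights=w.ravel())
    e=np.linalg.eigh(C)[1][:,1];e=e*np.sign(e@[cx,cy])
    ang=np.degrees(np.arctan2(e[0],-e[1]))%360;return ang,((ang-30+30)%360-30)/12,r
'''
open('h.py','w').write(s)
E
python3 - <<'E'
from h import *
for n,k,z in(("s0","scene",.203),("t0","top",.203),("a_scene","scene",.179)):
    im=cv2.imread(f"pics/{n}.png")
    for p in [onz(k,*(s[:2]+s[2:4]/2-.5),z) for s,c in face(im,k)][:1]+[np.array([.506,-.0125,z])]:
        a,mm,r=needle(im,k,p);print(n,p.round(4),round(a,1),round(mm,2))
E
```

```text
s0 [ 0.5052 -0.0138  0.203 ] 26.9 -0.26
s0 [ 0.506  -0.0125  0.203 ] 26.9 -0.26
t0 [ 0.5071 -0.0128  0.203 ] 30.6 0.05
t0 [ 0.506  -0.0125  0.203 ] 30.7 0.06
a_scene [ 0.5029 -0.0145  0.179 ] 28.8 -0.1
a_scene [ 0.506  -0.0125  0.179 ] 28.7 -0.11
```

Emit:
carry_out([
  [255, [0, 0, 2], 0],
  [255, [0, 0, 2], 0],
  [255, [0, 0, 2], 0],
  [255, [0, 0, 2], 0],
  [255, [0, 0, 2], 0],
  [255, [0, 0, 2], 0],
  [255, [0, 0, 0], 0],
  [255, [0, 0, 0], 0],
])

```text
time: 7.0
tool_pos: [0.6351, -0.0873, 0.1433]
ee_rot: [3.14, 0.0, 1.828]
wrist_force: [1.9, 1.4, 4.7]
width: 0.0224
finger_force: 30.0
```

```bash
python3 rd.py b .167
```

```text
scene [260 174  21  15 248] [ 0.5045 -0.016   0.167 ] ang 27.1 in -0.24
7.0 [ 0.6351 -0.0873  0.1433] [1.9 1.4 4.7] 0.022409695101355733 30.003790352493525
```

Emit:
carry_out([
  [255, [0, 0, 2], 0],
  [255, [0, 0, 2], 0],
  [255, [0, 0, 2], 0],
  [255, [0, 0, 2], 0],
  [255, [0, 0, 0], 0],
  [255, [0, 0, 0], 0],
])

```text
time: 7.7
tool_pos: [0.6351, -0.0873, 0.1352]
ee_rot: [3.14, 0.0, 1.828]
wrist_force: [1.9, 0.7, 5.6]
width: 0.0223
finger_force: 30.0
```

```bash
python3 rd.py c .159
```

```text
scene [260 175  21  16 246] [ 0.5031 -0.0169  0.159 ] ang 79.4 in 4.12
7.7 [ 0.6351 -0.0873  0.1352] [1.9 0.7 5.6] 0.02231917006245199 30.00338204205036
```

Emit:
carry_out([
  [255, [0, 0, 2], 0],
  [255, [0, 0, 2], 0],
  [255, [0, 0, 2], 0],
  [255, [0, 0, 2], 0],
  [255, [0, 0, 0], 0],
  [255, [0, 0, 0], 0],
])

```text
time: 8.4
tool_pos: [0.6351, -0.0873, 0.1272]
ee_rot: [3.14, 0.0, 1.828]
wrist_force: [0.1, 1.7, 5.4]
width: 0.0222
finger_force: 30.0
```

```bash
python3 rd.py d .151
```

```text
scene [260 178  21  15 246] [ 0.5044 -0.0152  0.151 ] ang 173.6 in 11.97
8.4 [ 0.6351 -0.0873  0.1272] [0.1 1.7 5.4] 0.022154100214206548 30.003613997250795
```

The plunger is 12 mm in, close to half-way. I'll release the knob and go up.

Emit:
carry_out([
  [120, [0, 0, 0], 0],
  [0, [0, 0, 0], 0],
  [0, [0, 0, 0], 0],
  [0, [0, 0, 0], 0],
  [0, [0, 0, 0], 0],
  [0, [0, 0, -20], 0],
  [0, [0, 0, -40], 0],
  [0, [0, 0, -40], 0],
])

```text
time: 9.3
tool_pos: [0.6338, -0.0872, 0.2261]
ee_rot: [-3.139, -0.002, 1.828]
wrist_force: [0.7, 0.3, 0.2]
width: 0.0832
finger_force: 0.0
```

Emit:
carry_out([
  [0, [0, 0, -40], 0],
  [120, [0, 0, -40], 0],
  [255, [30, 0, -20], 0],
  [255, [40, -15, 0], 0],
  [255, [40, -25, 0], 0],
  [255, [40, -30, 0], 0],
  [255, [40, -35, 0], 0],
  [255, [27, 0, 0], 0],
])

```text
time: 10.1
tool_pos: [0.4768, 0.0952, 0.3277]
ee_rot: [3.141, 0.0, 1.828]
wrist_force: [0.5, -0.3, 1.1]
width: 0.0415
finger_force: 0.0
```

```bash
python3 rd.py e .151
python3 - <<'E'
from h import *
a=cv2.imread("pics/e_scene.png");b=cv2.imread("pics/e_top.png")
cv2.imwrite("pics/ce.png",np.hstack([crop(a,280,175,50,50,8),crop(b,210,200,50,50,8)]))
E
```

```text
scene [260 178  21  15 246] [ 0.5044 -0.0152  0.151 ] ang 173.5 in 11.96
top [253 215  20  20 277] [ 0.5071 -0.0134  0.151 ] ang 174.9 in 12.08
10.1 [0.4768 0.0952 0.3277] [ 0.5 -0.3  1.1] 0.041503808575731674 0.0
```

View pics/ce.png

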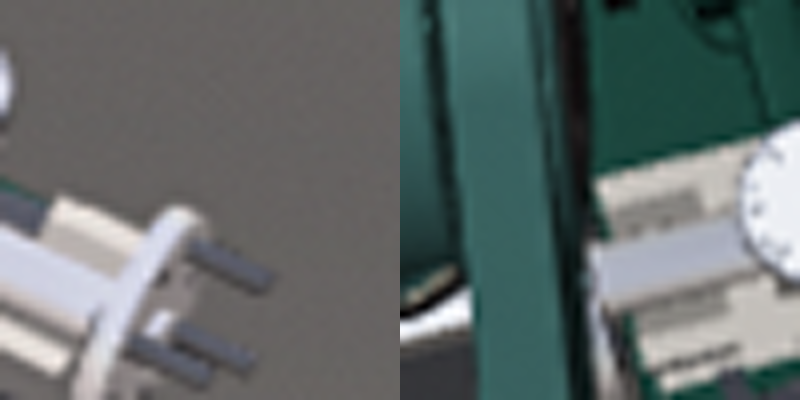

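The stud ends show in the scene view at about (314,210), (311.5,220), (306.5,222) and (304,232). I'll turn those into stud angles.

Run:
```python
from h import *
O=np.array([.5065,-.0125,0]);c,s=np.cos(YAW),np.sin(YAW);X=np.array([c,s,0]);Y=np.array([-s,c,0])
for u,v in((314,209.75),(311.5,220),(306.5,222),(304,232.4)):
    o,d=ray("scene",u-.5,v-.5);t=(.126-(o-O)@Y)/(d@Y);p=o+t*d
    x,z=(p-O)@X*1e3,p[2]*1e3-75;print(round(x,1),round(z,1),"r",round(np.hypot(x,z),1),"phi",round(np.degrees(np.arctan2(z,x))))
```

```text
-26.2 26.7 r 37.4 phi 134
-21.8 -15.9 r 27.0 phi -144
20.5 23.6 r 31.3 phi 49
25.8 -19.2 r 32.2 phi -37
```

The roll is near 0, with studs at ±45° and ±135°. I'll come down closed on the -x side of the upper -x stud, then push it toward +x.

Emit:
carry_out([
  [255, [0, -24, 0], 0],
  [255, [0, -23, 20], 0],
  [255, [0, 0, 40], 0],
  [255, [0, 0, 40], 0],
  [255, [0, 0, 40], 0],
  [255, [0, 0, 40], 0],
  [255, [0, 0, 30], 0],
  [255, [0, 0, 17], 0],
])

```text
time: 11.0
tool_pos: [0.4337, 0.081, 0.0958]
ee_rot: [-3.136, -0.0, 1.827]
wrist_force: [-0.1, 0.2, -0.3]
width: 0.0004
finger_force: 0.0
```

Emit:
carry_out([
  [255, [0, 0, 0], 0],
  [255, [0, 0, 0], 0],
  [255, [0, 1, 0], 0],
  [255, [0, 2, 0], 0],
])

```text
time: 11.4
tool_pos: [0.4394, 0.0828, 0.1011]
ee_rot: [3.138, 0.001, 1.828]
wrist_force: [-0.7, 0.5, 0.5]
width: 0.0006
finger_force: 0.0
```

```bash
cat >> rd.py <<'E'
O=np.array([.5065,-.0125,0]);c,s=np.cos(YAW),np.sin(YAW);q=o['tool_pos']-O
print("station x %.1f y %.1f z-axis %.1f tip"%((q@[c,s,0])*1e3,(q@[-s,c,0])*1e3,q[2]*1e3-75-14))
E
python3 rd.py f .151
```

```text
scene [260 178  21  15 246] [ 0.5044 -0.0152  0.151 ] ang 173.6 in 11.97
top [253 215  20  20 270] [ 0.5071 -0.0134  0.151 ] ang 174.9 in 12.08
11.4 [0.4394 0.0828 0.1011] [-0.7  0.5  0.5] 0.0006288093425028315 0.0
station x -40.8 y 109.2 z-axis 12.1 tip
```

Emit:
carry_out([
  [255, [0, 2, 0], 0],
  [255, [0, 2, 0], 0],
  [255, [0, 2, 0], 0],
  [255, [0, 2, 0], 0],
  [255, [0, 2, 0], 0],
  [255, [0, 2, 0], 0],
  [255, [0, 0, 0], 0],
  [255, [0, 0, 0], 0],
])

```text
time: 12.3
tool_pos: [0.4496, 0.0859, 0.0993]
ee_rot: [-3.141, -0.0, 1.828]
wrist_force: [-0.8, 0.4, 0.4]
width: 0.0005
finger_force: 0.0
```

```bash
python3 rd.py g .151
```

```text
scene [260 178  21  15 247] [ 0.5044 -0.0152  0.151 ] ang 173.5 in 11.96
top [253 215  20  20 269] [ 0.5071 -0.0134  0.151 ] ang 174.9 in 12.08
12.3 [0.4496 0.0859 0.0993] [-0.8  0.4  0.4] 0.0005488760976848842 0.0
station x -30.0 y 109.7 z-axis 10.3 tip
```

Run:
```python
from h import *
a=cv2.imread("pics/g_scene.png")
cv2.imwrite("pics/cg.png",crop(a,260,150,80,80,8))
```

```text
(no output)
```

View pics/cg.png

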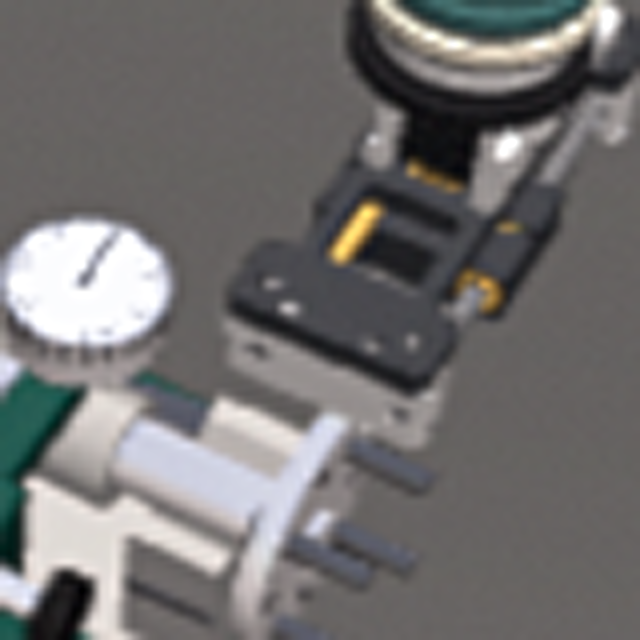

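The stud end at crop (430,475) hasn't moved. The finger sits behind it with no contact yet, so the tips must be thinner than 12.5 mm per finger. I'll keep pushing.

Emit:
carry_out([
  [255, [0, 2, 0], 0],
  [255, [0, 2, 0], 0],
  [255, [0, 2, 0], 0],
  [255, [0, 2, 0], 0],
  [255, [0, 2, 0], 0],
  [255, [0, 0, 0], 0],
  [255, [0, 0, 0], 0],
])

```text
time: 13.1
tool_pos: [0.4593, 0.0885, 0.0993]
ee_rot: [-3.141, -0.0, 1.828]
wrist_force: [-0.2, -0.4, -0.1]
width: 0.0004
finger_force: 0.0
```

```bash
python3 rd.py i .151;python3 - <<'E'
from h import *
a=cv2.imread("pics/i_scene.png");g=cv2.imread("pics/g_scene.png")
o=robot.get_obs()['tool_pos'];print(proj("scene",o-[0,0,.014]),proj("scene",o))
d=cv2.absdiff(a,g).max(2)[200:235,290:325];print((d>40).sum())
cv2.imwrite("pics/ci.png",crop(a,260,150,80,80,8))
E
```

```text
scene [260 178  21  15 246] [ 0.5044 -0.0152  0.151 ] ang 173.6 in 11.97
top [253 215  20  20 269] [ 0.5071 -0.0134  0.151 ] ang 174.9 in 12.08
13.1 [0.4593 0.0885 0.0993] [-0.2 -0.4 -0.1] 0.000404282438420898 0.0
station x -20.0 y 109.7 z-axis 10.3 tip
[306.59658402 211.93780889] [307.15047967 208.8667194 ]
54
```

View pics/ci.png

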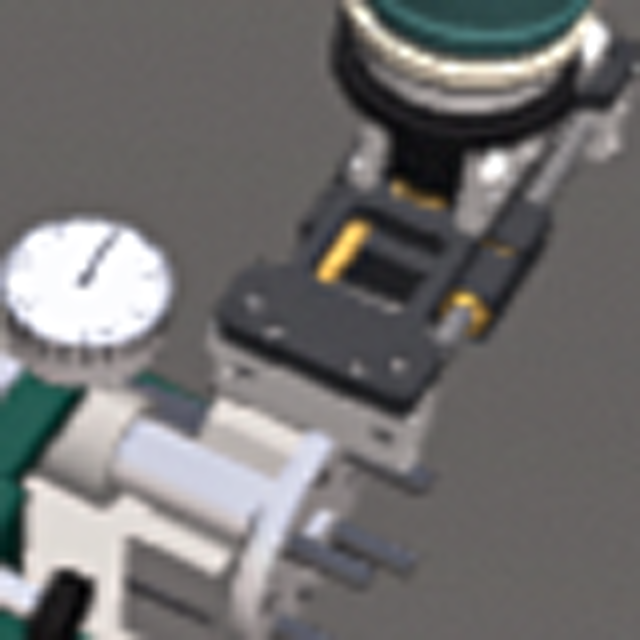

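Run:
```python
from h import *
O=np.array([.5065,-.0125,0]);c,s=np.cos(YAW),np.sin(YAW);X=np.array([c,s,0]);Y=np.array([-s,c,0])
for u,v in((219.6,228.8),(222.4,245.8)):
    p=onz("top",u-.5,v-.5,.099)-O;print(p@X*1e3,p@Y*1e3)
p=onz("top",219.6,228.8,.099);q=O+.126*Y+.024*X+[0,0,.099];print(p,q,proj("top",q),proj("top",q-.048*X))
for x in(-.024,.024):
    print(proj("scene",O+.126*Y+x*X+[0,0,.099]))
b=cv2.imread("pics/t0.png");cv2.imwrite("pics/ct.png",crop(b,205,215,50,45,12))
t=cv2.imread("pics/i_top.png");print(len(face(t,"top")))
cv2.imwrite("pics/ct.png",np.hstack([crop(b,210,215,50,50,8),crop(t,210,215,50,50,8)]))
```

```text
27.474949467827305 122.12287577631241
-22.405389293298583 126.22382518812076
[0.50061742 0.11112297 0.099     ] [0.49774093 0.11546593 0.099     ] [218.09708957 229.79631579] [222.10929787 245.81563808]
[313.03902544 210.38568942]
[305.4570295  222.29079097]
1
```

View pics/ct.png

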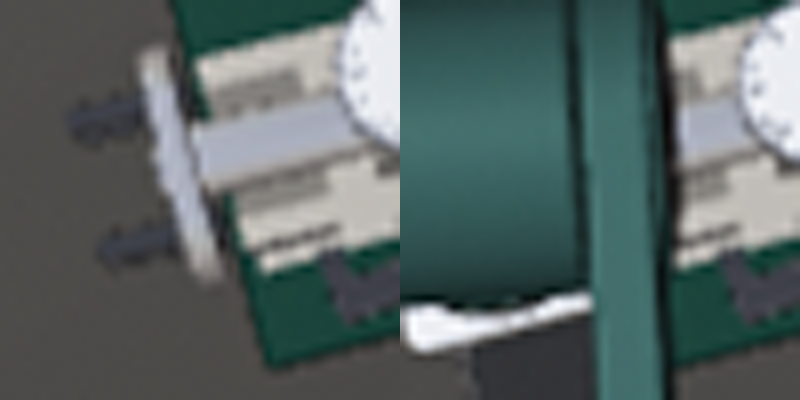

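No pictures left to view, so I'll locate the finger from a difference mask: arm silhouette against the arm-free frames.

Run:
```python
from h import *
a=cv2.imread("pics/i_scene.png");e=cv2.imread("pics/s0.png")
m=(cv2.absdiff(a,e).max(2)>25)
for v in range(186,226):print(v,''.join('#' if m[v,u] else '.' for u in range(284,330)))
print(a[196:216,300:316].max(2))
p=robot.get_obs();print(p['joint_positions'])
```

```text
186 .....##.##########....###################.....
187 ....##.#..##########....################......
188 ....###.....#.#######......#.###.#######......
189 ...####..#####.##.######..#####.##.####.......
190 ...#######.###########.########.##.###........
191 ..#######.#..#####.#######.##..##.####........
192 ..#.###############.#########..#...##.........
193 ..###.#########.##.############...............
194 ...####.#################.#####...............
195 ...######.##########..####.#####..............
196 ...##...####.######.#..##..####...............
197 ...###########.################...............
198 ....############.#############................
199 ......############..##########................
200 ........############..######.#................
201 ..........######.###.##.###.##................
202 ............###.#####.###..###................
203 ...............#####....#####.................
204 ................###.#....####.................
205 ...................#####.###..................
206 ....................########..................
207 ......................###
[... 1679 characters left out ...]
181 138 116  86  76  95 124 140 148 154 164 155 118 102 101 102]
 [129 124 135 128  95  76  76  88 108 133 160 129 103  97 101 105]
 [ 78 117 137 116 106 108  91  74  76  85  97 101 103  95  89 100]
 [ 97 127 135 118 118 111 104 100  87  72  72  82  91  86  97 103]
 [133 138 136 134 119 106 104 105 103 102  87  73  73  87 100 102]
 [135 134 136 135 117 103 102 102 104 103 103 102 102 104 103 103]
 [153 144 136 128 110 102 102 102 102 103 104 103 104 103 103 101]
 [227 178 137 116 104 102 102 102 102 103 103 102 104 102 102 104]
 [210 146 110 102  97 102 102 102 105 103 102 103 102 102 102 103]]
[ 6.89248831e-02 -5.79880942e-02  1.70767575e+00  8.51321027e-05
  1.49199286e+00 -1.87981288e-01]
```

Run:
```python
from h import *
c,s=np.cos(YAW),np.sin(YAW);X=np.array([c,s,0]);Y=np.array([-s,c,0])
a=cv2.imread("pics/k0.png");e=cv2.imread("pics/s0.png")
m=(cv2.absdiff(a,e).max(2)>25)
for v in range(168,200):print(v,''.join('#' if m[v,u] else '.' for u in range(190,236)))
T=np.array([.6346,-.0874,.164])
for d in(-.031,-.019,.019,.031):print(d,[proj("scene",T+d*X+w*Y).round(1).tolist() for w in(-.008,.008)])
T=robot.get_obs()['tool_pos']-[0,0,.014]
for d in(-.012,.012):print(d,[proj("scene",T+d*X+w*Y).round(1).tolist() for w in(-.008,.008)])
```

```text
168 #########################.##########..........
169 #####################################.........
170 ####################################..........
171 #######..###.#.#######.##########.##..........
172 ######...###..######...##########.##..........
173 #.#################...#####.#####.##..........
174 ###.##############......##..#####.##..........
175 #####.##########.##..##.....#####.##..........
176 #######.##########..###.....#####.##..........
177 #########..####.##.#####....#####.##..........
178 ############...#########.....#######..........
179 ..######################.....#######..........
180 ....####################.....######...........
181 ......#######..#########.......####...........
182 ........######.##########.....................
183 ..........###############.....................
184 ............#############.....................
185 ..............###########.....................
186 .................########.....................
187 ................##########....................
188 ................##########....................
189 ................##########....................
190 ................##########....................
191 .................#########....................
192 ....................######....................
193 ......................####....................
194 ..............................................
195 ..............................................
196 ..............................................
197 ..............................................
198 ..............................................
199 ..............................................
-0.031 [[220.8, 184.0], [225.7, 186.3]]
-0.019 [[218.3, 186.8], [223.3, 189.2]]
0.019 [[210.3, 196.1], [215.3, 198.5]]
0.031 [[207.7, 199.1], [212.8, 201.5]]
-0.012 [[305.9, 207.9], [311.0, 210.2]]
0.012 [[302.2, 213.7], [307.3, 216.0]]
```

The silhouettes show the fingertips about 6 px (about 25 mm) higher than computed, both here and at the knob. That explains why the stud wasn't touched. I'll back off, go 22 mm lower and push again.

Emit:
carry_out([
  [255, [0, -14, 0], 0],
  [255, [0, -14, 0], 0],
  [255, [0, 0, 0], 0],
  [255, [0, 0, 11], 0],
  [255, [0, 0, 11], 0],
  [255, [0, 0, 0], 0],
  [255, [0, 0, 0], 0],
])

```text
time: 13.9
tool_pos: [0.4319, 0.0814, 0.0764]
ee_rot: [-3.14, -0.0, 1.828]
wrist_force: [0.3, 0.2, 0.8]
width: 0.0007
finger_force: 0.0
```

Emit:
carry_out([
  [255, [0, 2, 0], 0],
  [255, [0, 2, 0], 0],
  [255, [0, 2, 0], 0],
  [255, [0, 2, 0], 0],
  [255, [0, 2, 0], 0],
  [255, [0, 2, 0], 0],
  [255, [0, 0, 0], 0],
  [255, [0, 0, 0], 0],
])

```text
time: 14.7
tool_pos: [0.4396, 0.0844, 0.0775]
ee_rot: [-3.132, -0.002, 1.828]
wrist_force: [-12.1, -1.6, 8.7]
width: 0.0002
finger_force: 6.1
```

```bash
python3 rd.py j .151
python3 - <<'E'
from h import *
a=cv2.imread("pics/j_scene.png");e=cv2.imread("pics/s0.png")
m=(cv2.absdiff(a,e).max(2)>25)
for v in range(194,236):print(v,''.join('#' if m[v,u] else '.' for u in range(284,330)))
E
```

```text
scene [260 178  21  15 250] [ 0.5044 -0.0152  0.151 ] ang 186.0 in 13.00
top [253 215  20  20 271] [ 0.5071 -0.0134  0.151 ] ang 186.1 in 13.01
14.7 [0.4396 0.0844 0.0775] [-12.1  -1.6   8.7] 0.00015104276219652507 6.096266359090805
station x -40.1 y 110.7 z-axis -11.5 tip
194 .....###.########################.............
195 ......####.########...#.###..#####............
196 ......######.#########..###.#.####............
197 ......##...###..######...##...###.............
198 ......####.######.###############.............
199 .......############.############..............
200 .........#########.##.#########...............
201 ...........#####.###.##..#######..............
202 .............##.#####.####.##..#..............
203 ...............#####..##########..............
204 .................##.#.###..####...............
205 .................########...###...............
206 .................#....########................
207 ................#.......######................
208 ...............##...#.....####................
209 ...............##....#......#.................
210 ......
[... 615 characters left out ...]
.......#.............................
223 ..................#...........................
224 ..............................................
225 ..............................................
226 ..............................................
227 ..............................................
228 ..............................................
229 ..............................................
230 ..............................................
231 ..............................................
232 ..............................................
233 ..............................................
234 ..............................................
235 ..............................................
```

The studs are now touched and the dial rose to 13.0 mm, but the force of 12 N is too high. The stud sticks to the finger and wants to rise along its arc. I'll relieve it, go a little lower and push along the arc.

Emit:
carry_out([
  [255, [0, -5, 0], 0],
  [255, [0, -5, 0], 0],
  [255, [0, 0, 0], 0],
  [255, [0, 0, 8], 0],
  [255, [0, 0, 0], 0],
  [255, [0, 0, 0], 0],
])

```text
time: 15.4
tool_pos: [0.434, 0.0819, 0.0688]
ee_rot: [-3.141, -0.0, 1.828]
wrist_force: [-0.0, -0.0, -0.1]
width: 0.0002
finger_force: 0.0
```

```bash
python3 rd.py k .151
python3 - <<'E'
from h import *
a=cv2.imread("pics/k_scene.png");e=cv2.imread("pics/s0.png")
# dark stud pixels in region
for im in(e,a):
    g=im.max(2)
    for v in range(200,238):print(v,''.join('#' if g[v,u]<80 else ('o' if g[v,u]>125 else '.') for u in range(290,322)))
E
```

```text
scene [260 178  21  15 247] [ 0.5044 -0.0152  0.151 ] ang 173.6 in 11.97
top [253 215  20  20 269] [ 0.5071 -0.0134  0.151 ] ang 175.0 in 12.08
15.4 [0.434  0.0819 0.0688] [-0.  -0.  -0.1] 0.000247095018429071 0.0
station x -46.2 y 109.7 z-axis -20.2 tip
200 o...........o...................
201 oooo......ooooo.................
202 oooooo...ooooooo................
203 oooooooooooooooo................
204 oooooooooooooo.o................
205 ooooooooooooo...................
206 ooooooooooooo...................
207 oooooooooooo..#.................
208 ooooooooooo.oo.##...............
209 oooooooooo#.o....##.............
210 ooooooooo..oo......##...........
211 oooooooooooooo.......##.........
212 oooooooooooooo..................
213 oooooooooooooo..................
214 ooooooooooooo...................
215 oooooooooooo....................
216 oooooo..ooo.....................
217 .ooooo...oo.#...................
218 .oooo.......###.................
219 ooooo.##......###...............
220 oooooo..........##..............
221 ooooooooo...........#...........
222 oooooooooo.................
[... 1266 characters left out ...]
9 ooooo..........##...............
220 oooooo...........##.............
221 oooooooo...........##...........
222 oooooooo...##...................
223 ooooooo......###................
224 ooo..oo.........................
225 ooo..oo.........................
226 ooo...o.........................
227 oooo............................
228 ooo.............................
229 .oo..#..........................
230 ..oo..##........................
231 #...............................
232 #...............................
233 #...........#...................
234 ................................
235 ................................
236 ................................
237 ................................
```

The dial returned to 11.97, so the shaft was only nudged and not turned. The tip corner must have been on the stud's upper side, which puts the real tip about 36 mm above the computed one. I'll go lower and push gently in small steps.

Emit:
carry_out([
  [255, [0, 0, 5], 0],
  [255, [0, 2, 0], 0],
  [255, [0, 2, 0], 0],
  [255, [0, 2, 0], 0],
  [255, [0, 2, 0], 0],
  [255, [0, 0, 0], 0],
])

```text
time: 16.1
tool_pos: [0.4394, 0.0837, 0.0643]
ee_rot: [-3.135, -0.001, 1.828]
wrist_force: [-8.0, -1.7, 5.5]
width: 0.0007
finger_force: 4.0
```

```bash
python3 rd.py l .151
```

```text
scene [260 178  21  15 247] [ 0.5044 -0.0152  0.151 ] ang 177.3 in 12.28
top [253 215  20  20 271] [ 0.5071 -0.0134  0.151 ] ang 178.7 in 12.39
16.1 [0.4394 0.0837 0.0643] [-8.  -1.7  5.5] 0.0006675678759755964 4.044914692640305
station x -40.5 y 110.1 z-axis -24.7 tip
```

The contact point is at the same x although the tip is 13 mm lower, so this is face contact with sticking friction. Moving the finger up along the stud's arc should turn the shaft with little force.

Emit:
carry_out([
  [255, [0, 0, -2], 0],
  [255, [0, 1, -1], 0],
  [255, [0, 1, -1], 0],
  [255, [0, 1.2, -1], 0],
  [255, [0, 1.2, -1], 0],
  [255, [0, 1.2, -0.9], 0],
  [255, [0, 1.2, -0.8], 0],
  [255, [0, 0, 0], 0],
])

```text
time: 17.0
tool_pos: [0.4481, 0.0855, 0.0725]
ee_rot: [-3.14, 0.0, 1.828]
wrist_force: [-5.2, -1.1, 3.7]
width: 0.0001
finger_force: 2.5
```

```bash
python3 rd.py m .151
```

```text
scene [260 178  21  15 246] [ 0.5044 -0.0152  0.151 ] ang 189.8 in 13.32
top [253 215  20  20 268] [ 0.5071 -0.0134  0.151 ] ang 191.1 in 13.42
17.0 [0.4481 0.0855 0.0725] [-5.2 -1.1  3.7] 0.00012381349483991304 2.479800581932068
station x -31.6 y 109.6 z-axis -16.5 tip
```

It's turning now: the dial is up 1.4 mm for about 19°, near the steepest part, so the high spot is roughly 75–90° further on. I'll continue along the arc.

Emit:
carry_out([
  [255, [0, 1, -1.2], 0],
  [255, [0, 1.5, -1], 0],
  [255, [0, 1.6, -0.8], 0],
  [255, [0, 1.6, -0.6], 0],
  [255, [0, 1.6, -0.5], 0],
  [255, [0, 1.6, -0.4], 0],
  [255, [0, 1.6, -0.3], 0],
  [255, [0, 0, 0], 0],
])

```text
time: 17.9
tool_pos: [0.4591, 0.0884, 0.077]
ee_rot: [3.141, -0.0, 1.828]
wrist_force: [-1.9, 0.6, -1.7]
width: 0.0003
finger_force: 0.5
```

```bash
python3 rd.py n .151
```

```text
scene [260 178  21  15 246] [ 0.5044 -0.0152  0.151 ] ang 193.0 in 13.58
top [253 215  20  20 267] [ 0.5071 -0.0134  0.151 ] ang 193.8 in 13.65
17.9 [0.4591 0.0884 0.077 ] [-1.9  0.6 -1.7] 0.00030668920033368114 0.5056997202336788
station x -20.3 y 109.7 z-axis -12.0 tip
```

Emit:
carry_out([
  [255, [0, 1.5, -0.2], 0],
  [255, [0, 1.6, -0.1], 0],
  [255, [0, 1.6, 0], 0],
  [255, [0, 1.6, 0.1], 0],
  [255, [0, 1.6, 0.2], 0],
  [255, [0, 1.6, 0.3], 0],
  [255, [0, 0, 0], 0],
])

```text
time: 18.7
tool_pos: [0.4683, 0.0908, 0.0766]
ee_rot: [3.141, 0.0, 1.828]
wrist_force: [-1.9, -0.4, 0.5]
width: 0.0002
finger_force: 0.6
```

```bash
python3 rd.py o .151
```

```text
scene [260 178  21  15 247] [ 0.5044 -0.0152  0.151 ] ang 205.3 in 14.61
top [253 215  20  20 273] [ 0.5071 -0.0134  0.151 ] ang 206.7 in 14.73
18.7 [0.4683 0.0908 0.0766] [-1.9 -0.4  0.5] 0.00023046758678239165 0.612491313368082
station x -10.7 y 109.6 z-axis -12.4 tip
```

Force is now low, at about 2 N. Three readings fit a high spot about 160° from the start with a peak near 19.7 mm in, which is safe. I'll continue over the top with this stud.

Emit:
carry_out([
  [255, [0, 1.5, 0.3], 0],
  [255, [0, 1.5, 0.4], 0],
  [255, [0, 1.5, 0.5], 0],
  [255, [0, 1.5, 0.6], 0],
  [255, [0, 1.5, 0.7], 0],
  [255, [0, 1.5, 0.8], 0],
  [255, [0, 0, 0], 0],
])

```text
time: 19.5
tool_pos: [0.4768, 0.0931, 0.0731]
ee_rot: [3.141, -0.0, 1.828]
wrist_force: [-1.4, -0.1, 1.3]
width: 0.0005
finger_force: 0.6
```

```bash
python3 rd.py p .151
```

```text
scene [260 178  21  15 247] [ 0.5044 -0.0152  0.151 ] ang 219.9 in 15.83
top [253 215  20  20 269] [ 0.5071 -0.0134  0.151 ] ang 218.2 in 15.68
19.5 [0.4768 0.0931 0.0731] [-1.4 -0.1  1.3] 0.0005474684639465431 0.5792396888136864
station x -1.9 y 109.7 z-axis -15.9 tip
```

Emit:
carry_out([
  [255, [0, 1.4, 0.9], 0],
  [255, [0, 1.4, 1], 0],
  [255, [0, 1.4, 1], 0],
  [255, [0, 1.4, 1.1], 0],
  [255, [0, 1.4, 1.2], 0],
  [255, [0, 1.4, 1.4], 0],
  [255, [0, 0, 0], 0],
])

```text
time: 20.3
tool_pos: [0.4849, 0.0952, 0.0663]
ee_rot: [3.141, -0.0, 1.828]
wrist_force: [-0.7, -1.0, -0.8]
width: 0.0004
finger_force: 0.5
```

```bash
python3 rd.py q .151
```

```text
scene [260 178  21  15 243] [ 0.5044 -0.0152  0.151 ] ang 233.3 in 16.95
top [253 215  20  20 271] [ 0.5071 -0.0134  0.151 ] ang 233.3 in 16.94
20.3 [0.4849 0.0952 0.0663] [-0.7 -1.  -0.8] 0.00041928137365793795 0.511295311152935
station x 6.4 y 109.7 z-axis -22.7 tip
```

The steepest slope was just passed (16.95 mm at about 87°), so the high spot is about 80–90° further. I'll lift over to the next stud.

Emit:
carry_out([
  [255, [0, -3, 0], 0],
  [255, [0, 0, -15], 0],
  [255, [0, 0, -30], 0],
  [255, [0, -5, 0], 0],
  [255, [0, -20, 0], 0],
  [255, [0, -23, 0], 0],
  [255, [0, 0, 0], 0],
  [255, [0, 0, 0], 0],
])

```text
time: 21.2
tool_pos: [0.4354, 0.0822, 0.1114]
ee_rot: [3.141, -0.0, 1.828]
wrist_force: [-0.0, -0.1, 0.9]
width: 0.0005
finger_force: 0.0
```

Emit:
carry_out([
  [255, [0, 0, 15], 0],
  [255, [0, 0, 20], 0],
  [255, [0, 0, 9], 0],
  [255, [0, 0, 0], 0],
  [255, [0, 0, 0], 0],
])

```text
time: 21.7
tool_pos: [0.4359, 0.0823, 0.0679]
ee_rot: [3.141, -0.0, 1.828]
wrist_force: [-0.0, 0.7, -0.4]
width: 0.0
finger_force: 0.0
```

```bash
python3 rd.py r .151
python3 - <<'E'
import numpy as np
from scipy.optimize import curve_fit
x=np.array([-40.5,-20.3,-10.7,-1.9,6.4]);p=np.array([12.03,13.62,14.67,15.75,16.94])
th=135-np.degrees(np.arccos((x+16.5)/34))
f=lambda t,c,h:c+4*np.cos(np.radians(t-h))
print(th,curve_fit(f,th,p,[16,165]),f(th,*curve_fit(f,th,p,[16,165])[0])-p)
E
```

```text
scene [260 178  21  15 243] [ 0.5044 -0.0152  0.151 ] ang 233.4 in 16.95
top [253 215  20  20 270] [ 0.5071 -0.0134  0.151 ] ang 233.3 in 16.94
21.7 [0.4359 0.0823 0.0679] [-0.   0.7 -0.4] 7.08327787568607e-07 0.0
station x -44.3 y 109.6 z-axis -21.1 tip
[ 0.09912784 38.58294686 54.82202205 70.43023505 87.34005445] (array([ 15.81231164, 161.34529124]), array([[0.0011168 , 0.01787472],
       [0.01787472, 0.31359432]])) [-0.00532277  0.027689    0.00469276 -0.00156862 -0.02549037]
```

The fit is excellent: high spot at 161°, peak 19.8 mm in, and the shaft is now at 87°. I'll push the second stud along its arc by about 74°.

Emit:
carry_out([
  [255, [0, 1.5, 0], 0],
  [255, [0, 1.3, -0.6], 0],
  [255, [0, 1.2, -1.2], 0],
  [255, [0, 1.2, -1.2], 0],
  [255, [0, 1.3, -1.1], 0],
  [255, [0, 1.3, -1.1], 0],
  [255, [0, 1.4, -1], 0],
  [255, [0, 1.4, -1], 0],
])

```text
time: 22.6
tool_pos: [0.4446, 0.0847, 0.0753]
ee_rot: [-3.139, -0.0, 1.828]
wrist_force: [-7.0, -1.3, 4.1]
width: 0.0001
finger_force: 3.3
```

Emit:
carry_out([
  [255, [0, 1.5, -0.9], 0],
  [255, [0, 1.6, -0.8], 0],
  [255, [0, 1.6, -0.7], 0],
  [255, [0, 1.6, -0.6], 0],
  [255, [0, 1.6, -0.5], 0],
  [255, [0, 1.6, -0.4], 0],
  [255, [0, 1.6, -0.3], 0],
  [255, [0, 0, 0], 0],
])

```text
time: 23.4
tool_pos: [0.4573, 0.088, 0.0793]
ee_rot: [3.14, -0.0, 1.828]
wrist_force: [-0.9, 0.6, 0.6]
width: 0.0005
finger_force: 0.5
```

```bash
python3 rd.py s .151
```

```text
scene [260 178  21  15 242] [ 0.5044 -0.0152  0.151 ] ang 258.9 in 19.08
scene [274 202  25  23 219] [0.5445 0.0815 0.151 ] ang 272.0 in 20.16
top [253 215  20  20 270] [ 0.5071 -0.0134  0.151 ] ang 258.9 in 19.07
23.4 [0.4573 0.088  0.0793] [-0.9  0.6  0.6] 0.00046332131326318367 0.4738369770348072
station x -22.1 y 109.7 z-axis -9.7 tip
```

The reading of 19.07 matches the prediction of 19.06. The remaining 20.7 mm of stroke comes next.

Emit:
carry_out([
  [255, [0, 1.6, -0.2], 0],
  [255, [0, 1.6, -0.1], 0],
  [255, [0, 1.6, 0], 0],
  [255, [0, 1.6, 0], 0],
  [255, [0, 1.6, 0.1], 0],
  [255, [0, 1.6, 0.1], 0],
  [255, [0, 1.6, 0.2], 0],
  [255, [0, 0, 0], 0],
])

```text
time: 24.3
tool_pos: [0.4676, 0.0907, 0.0789]
ee_rot: [3.141, -0.0, 1.828]
wrist_force: [-1.1, 0.3, 0.8]
width: 0.0009
finger_force: 0.6
```

```bash
python3 rd.py t .151
```

```text
scene [260 178  21  15 243] [ 0.5044 -0.0152  0.151 ] ang 266.6 in 19.72
top [253 215  20  20 268] [ 0.5071 -0.0134  0.151 ] ang 265.7 in 19.64
24.3 [0.4676 0.0907 0.0789] [-1.1  0.3  0.8] 0.0008850215326182264 0.5710188299417496
station x -11.4 y 109.7 z-axis -10.1 tip
```

Emit:
carry_out([
  [255, [0, 1.6, 0.4], 0],
  [255, [0, 1.6, 0.5], 0],
  [255, [0, 1.6, 0.5], 0],
  [255, [0, 1.6, 0.6], 0],
  [255, [0, 1.5, 0.6], 0],
  [255, [0, 0, 0], 0],
  [255, [0, 0, 0], 0],
])

```text
time: 25.1
tool_pos: [0.4751, 0.0926, 0.0762]
ee_rot: [3.141, -0.0, 1.828]
wrist_force: [-0.2, 0.9, -0.1]
width: 0.0005
finger_force: 0.2
```

```bash
python3 rd.py u .151
```

```text
scene [260 178  21  15 244] [ 0.5044 -0.0152  0.151 ] ang 267.5 in 19.79
scene [274 202  22  23 141] [0.5474 0.0787 0.151 ] ang 285.3 in 21.28
top [253 215  20  20 270] [ 0.5071 -0.0134  0.151 ] ang 268.1 in 19.85
25.1 [0.4751 0.0926 0.0762] [-0.2  0.9 -0.1] 0.00052244961185881 0.22785892244428396
station x -3.7 y 109.7 z-axis -12.8 tip
```

Readings follow the fitted curve (peak 19.8 mm at 161°, now about 157°). A last 2.3 mm, then withdraw.

Emit:
carry_out([
  [255, [0, 1.2, 0.5], 0],
  [255, [0, 1.1, 0.5], 0],
  [255, [0, 0, 0], 0],
  [255, [0, 0, 0], 0],
  [255, [0, -4, 0], 0],
  [255, [0, 0, 0], 0],
  [255, [0, 0, -20], 0],
  [255, [0, 0, -40], 0],
])

```text
time: 26.0
tool_pos: [0.4705, 0.0919, 0.1323]
ee_rot: [-3.134, -0.002, 1.828]
wrist_force: [0.5, -0.5, 0.2]
width: 0.0005
finger_force: 0.0
```

Emit:
carry_out([
  [255, [0, 0, -40], 0],
  [255, [0, 0, -40], 0],
  [255, [20, -20, -40], 0],
  [255, [0, 0, 0], 0],
  [255, [0, 0, 0], 0],
  [255, [0, 0, 0], 0],
])

```text
time: 26.6
tool_pos: [0.4483, 0.1062, 0.2538]
ee_rot: [-3.139, -0.0, 1.828]
wrist_force: [0.9, -0.1, 0.2]
width: 0.0007
finger_force: 0.0
```

```bash
python3 rd.py v .151
python3 - <<'E'
from h import *
# bystanders and station unchanged? changed pixels scene vs start, outside arm/dial area
a=cv2.imread("pics/v_scene.png");e=cv2.imread("pics/s0.png")
m=(cv2.absdiff(a,e).max(2)>40).astype(np.uint8)
n,l,s,c=cv2.connectedComponentsWithStats(m,connectivity=8)
print([s[i].tolist() for i in range(1,n) if s[i][4]>12])
E
```

```text
scene [260 178  21  15 244] [ 0.5044 -0.0152  0.151 ] ang 267.2 in 19.76
top [253 215  20  20 274] [ 0.5071 -0.0134  0.151 ] ang 267.5 in 19.79
26.6 [0.4483 0.1062 0.2538] [ 0.9 -0.1  0.2] 0.0006578605672724627 0.0
station x -26.1 y 129.5 z-axis 164.8 tip
[[387, 1, 13, 6, 46], [399, 0, 12, 10, 36], [409, 0, 11, 4, 28], [390, 0, 95, 152, 3371], [479, 0, 33, 92, 1500], [322, 2, 52, 27, 563], [312, 8, 124, 65, 2126], [371, 19, 13, 16, 78], [318, 57, 60, 93, 2223], [404, 88, 12, 13, 114], [392, 101, 10, 11, 43], [321, 116, 4, 11, 25], [315, 129, 20, 14, 143], [301, 144, 33, 27, 332], [493, 159, 19, 27, 268], [256, 164, 27, 44, 674], [212, 182, 63, 52, 1124], [493, 187, 19, 24, 83], [295, 213, 7, 8, 26]]
```

```bash
python3 -c "
from bench import robot
print(robot.close_job())"
```

```text
the job is handed in; nothing more can be done
None
```

Handed in: I set the plunger 12 mm in, then turned the shaft to its fitted high spot; the plunger rests there 19.8 of 25 mm in, arm clear. One early 12 N push briefly raised the reading by 1 mm, probably nudging the shaft in its V-blocks; the reading came back to its earlier value when I backed off.

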